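# Complete the row of sample vials on the tray

### The arm

A 7-joint arm with a two-finger parallel gripper is mounted at the origin on a cart in front of the work surface, level with it; the furniture and walls round the work are solid. World frame = base frame: x ahead of the robot, y to its left, z up, the work surface at z = 0. Lengths are in m, angles in rad, forces in N, time in s.
With the tool pointing down it reaches from about 0.425 to 0.925 m from the base axis. Payload 6.8 kg.
Tool frame: the origin (TCP) lies between the finger pads; the fingertips stand 14 mm ahead of it and the grasp point (between the pads) lies 5 mm behind it; z points along the fingers, y is the line along which they close (so a half turn about z gives the same grasp; the last joint's range is limited). The gripper opens to 85 mm and grips with 20 to 120 N. Pads are 22 mm wide; open, the fingers measure 114 mm over their backs; the gripper's body (76 mm by 85 mm) begins 54 mm behind the grasp point. The pads swing forward as they close: fully open they stand 13 mm farther back than shut.
Start: joints at [-1.344, 0.477, 0.022, 1.555, -0.011, 1.109, -0.083], TCP at [0.222, 0.638, 0.21] pointing down, gripper open.
Joint ranges: [-2.96, 2.96], [-0.34, 2.1], [-1.41, 1.46], [0.24, 2.44], [-1.37, 4.51], [0.17, 1.92], [-2.96, 2.96]. Speed limits (rad/s): [2.39, 2.39, 3.14, 3.14, 3.14, 3.14, 3.14].

### API

Orientations are given as a rotation vector (axis times angle).
In Python, from bench import r, imaging gives the robot as it stands.
- The arm moves only by the tool apply_moves, never from a script. Its argument "moves" is a list of rows, each a list of 2 entries, a list of its own where there are three numbers: the shift along the tool's x, y, z in cm, then the turn about the tool's z in rad. In form: [[[tx, ty, tz], roll], ...]. A call has 1 to 10 rows; each row is the pose to reach, as a shift and turn from the pose commanded when the call began, along the tool's axes at that moment; what a row does not reach only later rows make up. A row lasts 1/12 s, in which the tool goes at most 41.7 mm and 7.16 degrees, less where a joint would pass 70% of its speed; a pose out of reach is approached as far as the arm can. A call with a gripper value outside its range is refused whole. "claw" is the opening, from 0 (shut) to 1 (fully open), set as the call begins (left out, the last holds). The fingers move at their own pace and stop on an object; "grip_force" is the grip in N (left out, the last holds). Time passes only in rows, so rows that repeat a pose let the fingers close. It gives the time, the measured TCP pose, the force and the opening at its end, in the units of the state.
- r.get_obs(): the state, without advancing time (a new reading comes with each control period).
- imaging.grab_frame(name): name is "scene" or "top"; returns a dict with "frame" (480x640x3 uint8, blue, green, red), "intrinsics" (3x3 intrinsics, pixels), "k1" (the pictures are not rectified: a ray, as slopes to the right and down, at radius r is drawn at 1 + k1 r^2 times it, then the intrinsics apply), "T" (4x4, takes a point from camera to world coordinates). Camera axes: x right, y up, looking along -z (the intrinsics and any distortion apply to the point x, -y, -z); pixel columns grow to the right and rows downward; lengths in m; the calibration is good to about 2 mm. A picture is of the moment at which its call begins. There is no depth.
- r.hand_in(): hands the job in, once; it reports no verdict.
The state is a dict: "clock": time; "joints": joint angles; "qvel": joint speeds; "tau": joint torques, N m; "tcp_pos": TCP position; "orientation": TCP orientation; "contact_force": force on the tool from outside, world axes, zero at the start; "moment": the same for the moment, N m; "grip_width": finger opening in m.
Only numpy, scipy, OpenCV 4.12 (cv2) and the standard library are available. Lean on these libraries where they do the work, as an engineer would, in place of code of your own. Each camera call takes 0.05 s, during which the arm holds its last target. There are 200 camera calls.

### The job

The blue tray has one row of three white ring marks, and a white-capped vial stands in the ring at one end. Complete the row: stand the two teal-capped vials that stand on the open worktop near the tray upright in the two empty rings, one in each (either way round). Leave the white-capped vial on the tray standing where it is.

Things in the scene. Friction and masses are not known exactly. Their poses are not given: they have to be found in the camera images.
- tray: fixed blue tray, 120 mm (x) by 260 mm (y) plus a 16 mm tab at each short end; rim 10 mm high. Origin: centre of its underside, on the worktop, z up; its floor is 4 mm above that. Three flat painted white ring marks, 50 mm across, lie in a row along its y axis (x = 0): centres at y = +80 mm (taken by the white-capped vial), 0 and -80 mm (both empty). It may be turned by any angle.
- sample_1: teal-capped glass vial, 27 mm in diameter and 60 mm tall, about 30 g, a straight round cylinder for grasping; it stands upright and its origin is the centre of its underside, z up (its yaw means nothing). Starts standing on the worktop. A similar vial with a white cap stands near it on the worktop and is not wanted.
- sample_2: the other teal-capped glass vial, 27 mm in diameter and 60 mm tall, about 30 g, a straight round cylinder for grasping; it stands upright and its origin is the centre of its underside, z up (its yaw means nothing). Starts standing on the worktop.
- standard: white-capped glass vial, 27 mm in diameter and 60 mm tall, about 30 g, a straight round cylinder for grasping; it stands upright and its origin is the centre of its underside, z up (its yaw means nothing). Stands loose in the end ring of the tray (tray y = +80 mm) and stays there.
There are look-alikes about, which are no part of the job. Leave any brown or orange look-alike of the sample_2 alone. Leave any red or yellow look-alike of the sample_1 alone.

How it is judged:
At the end, for the whole second after the job is handed in: Both teal-capped vials stand upright (within 10 degrees) on the tray floor, at rest and released, one at each empty ring mark, within 16 mm of its centre along each tray axis; the white-capped vial still stands upright within 25 mm of its own ring's centre ((((x of sample_1 in the frame of tray between -0.016 and 0.016 m and y of sample_1 in the frame of tray between -0.016 and 0.016 m) and (x of sample_2 in the frame of tray between -0.016 and 0.016 m and y of sample_2 in the frame of tray between -0.096 and -0.064 m)) or ((x of sample_2 in the frame of tray between -0.016 and 0.016 m and y of sample_2 in the frame of tray between -0.016 and 0.016 m) and (x of sample_1 in the frame of tray between -0.016 and 0.016 m and y of sample_1 in the frame of tray between -0.096 and -0.064 m))) and z of each of sample_1, sample_2 in the frame of tray below 0.009 m and angle between each of sample_1, sample_2, standard's own z axis and vertical below 0.17 rad and linear speed of each of sample_1, sample_2 below 0.02 m/s and contact force between each of sample_1, sample_2 and the fingers below 0.05 N and x of standard in the frame of tray between -0.025 and 0.025 m and y of standard in the frame of tray between 0.055 and 0.105 m); the robot touches nothing.
It fails at once if the white-capped vial on the tray is knocked over or pushed more than 20 mm (distance of standard from where it was at the start of the episode above 0.02 m or angle between standard's own z axis and vertical above 0.5 rad).
It also fails if it takes over 58 s, if anything falls off the work surface, if the arm or the gripper's body presses on something with over 40 N, if the wrist force passes 120 N, or if a joint passes its speed limit or range.

## Working session

There is one attempt and no reset: what is moved stays moved. The work goes in short steps, Python scripts to look and compute and a tool call to move; the robot and the scene stay as the last step left them, time stands still between calls to the robot, and variables do not carry over. Pictures are saved under pics/ and viewed, on a budget of 10 in all, crops included, one or two more only if the job needs it, and the job is handed in when it is done.

Besides the shell and the picture viewer there is one more tool, called after "Emit:" by a JSON object that holds its "name" and its "arguments". apply_moves: Moves the arm, as the interface text tells. Its arguments: {"type":"object","properties":{"moves":{"type":"array","items":{"type":"array"}},"claw":{"type":"number"},"grip_force":{"type":"number"}},"required":["moves"]}

```bash
mkdir -p pics; cat > h.py <<'E'
import numpy as np, cv2
from bench import r, imaging
def ray(f,uv):
    K=np.array(f["intrinsics"],float);k=f["k1"];T=np.array(f["T"])
    p=cv2.undistortPoints(np.array([[uv]],float),K,np.array([k,0,0,0.]))[0,0]
    d=T[:3,:3]@np.array([p[0],-p[1],-1.]);return T[:3,3],d
def atz(f,uv,z):
    o,d=ray(f,uv);return o+d*(z-o[2])/d[2]
def proj(f,P):
    T=np.array(f["T"]);c=np.linalg.inv(T)@np.r_[P,1]
    return cv2.projectPoints(np.array([[c[0],-c[1],-c[2]]]),np.zeros(3),np.zeros(3),np.array(f["intrinsics"],float),np.array([f["k1"],0,0,0.]))[0][0,0]
E
python3 - <<'E'
from h import *
for n in("top","scene"):
    f=imaging.grab_frame(n);cv2.imwrite(f"pics/{n}0.png",f["frame"]);print(n,f["intrinsics"],f["k1"],np.round(f["T"],3))
print(r.get_obs())
E
```

```text
top [[507.56613558   0.         309.43864342]
 [  0.         507.56613558 233.97943462]
 [  0.           0.           1.        ]] -0.09932335272513204 [[-0.024  0.991 -0.131  0.384]
 [-1.    -0.025 -0.008  0.025]
 [-0.012  0.131  0.991  1.013]
 [ 0.     0.     0.     1.   ]]
scene [[441.66542486   0.         308.19305751]
 [  0.         441.66542486 245.67848781]
 [  0.           0.           1.        ]] -0.0050348135827432685 [[ 0.654  0.364 -0.663 -0.043]
 [-0.757  0.326 -0.567 -0.436]
 [ 0.009  0.873  0.489  0.473]
 [ 0.     0.     0.     1.   ]]
{'clock': 0.1, 'joints': array([-1.34413072,  0.47771458,  0.02237042,  1.55633415, -0.01151596,
        1.10928288, -0.0830808 ]), 'qvel': array([-2.09616356e-04, -2.75254722e-03,  1.10734652e-03, -1.99551922e-03,
        5.69619929e-05, -3.71500519e-04,  8.04492087e-05]), 'tau': array([ 4.58795126e-03, -5.97761893e+01,  1.61418289e+00, -2.81953847e+01,
        1.29456495e-02,  4.95319575e-03, -2.92980339e-06]), 'tcp_pos': array([0.22161145, 0.63699827, 0.20923319]), 'orientation': array([-5.23358904e-01, -3.09753524e+00,  2.51802297e-03]), 'contact_force': array([ 0.40832036, -0.5062897 , -0.14134633]), 'moment': array([0.02210005, 0.00356398, 0.04311017]), 'grip_width': 0.08521351593508006}
```

View pics/top0.png

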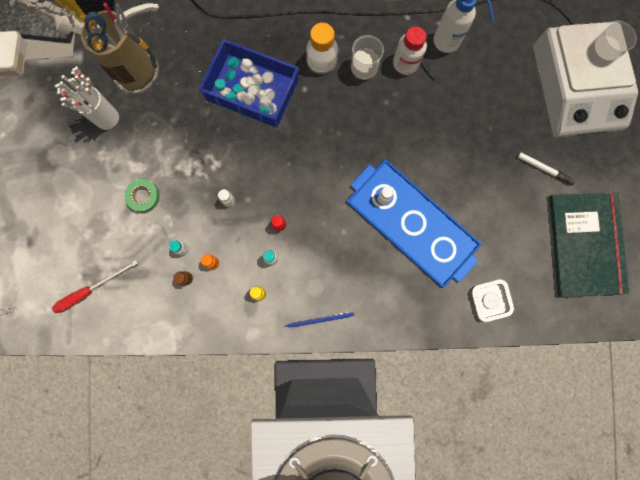

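View pics/scene0.png

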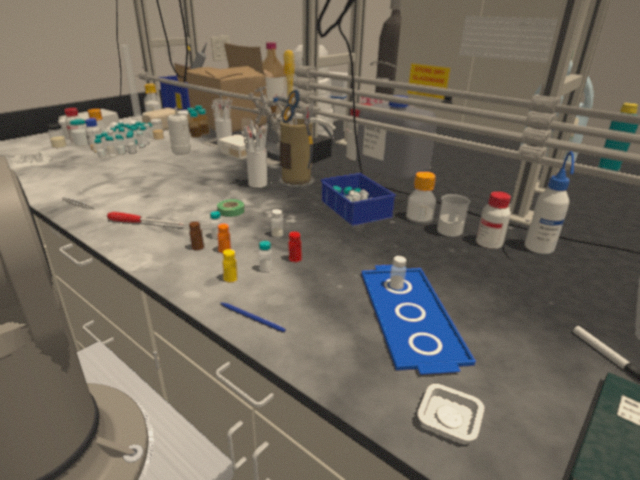

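The top view shows teal caps at (176,247) and (270,257). The red cap at (278,222), yellow at (257,293), orange at (208,261) and brown at (182,278) are close neighbours. The empty rings are at (413,223) and (443,249), and the standard stands at (386,194).

```bash
python3 - <<'E'
from h import *
f={n:imaging.grab_frame(n) for n in("top","scene")}
def cen(im,uv,lo,hi,R=14):
    u,v=uv;h=cv2.cvtColor(im,cv2.COLOR_BGR2HSV);m=cv2.inRange(h,lo,hi);k=np.zeros_like(m);cv2.circle(k,(u,v),R,255,-1);m&=k
    n,l,s,c=cv2.connectedComponentsWithStats(m);i=1+np.argmax(s[1:,4]);return c[i],s[i,4]
teal=((80,100,60),(100,255,255))
for n,uvs in(("top",[(176,247),(270,257)]),("scene",[(215,217),(265,246)])):
    for uv in uvs:
        c,a=cen(f[n]["frame"],uv,*teal);print(n,c,a,atz(f[n],c,.060 if n=="top" else .054))
for nm,uv in dict(red=(278,222),yel=(257,292),ora=(208,261),bro=(181,278),white=(224,196),std=(387,192)).items(): print(nm,atz(f["top"],uv,.06))
for n,uvs in(("top",[(413,223),(443,249)]),("scene",[(410,313),(425,344)])):
    im=f[n]["frame"]
    for uv in uvs:
        m=cv2.inRange(cv2.cvtColor(im,cv2.COLOR_BGR2HSV),(0,0,150),(180,110,255));k=np.zeros_like(m);cv2.circle(k,uv,20,255,-1);m&=k
        e=cv2.fitEllipse(cv2.findNonZero(m));print(n,e,atz(f[n],e[0],.004))
    
E
```

```text
top [174.44954128 245.79816514] 109 [0.49338131 0.29118518 0.06      ]
top [268.1047619  255.61904762] 105 [0.47039568 0.11210533 0.06      ]
scene [215.234375 214.46875 ] 64 [0.4956982  0.29578477 0.054     ]
scene [264.48809524 244.9047619 ] 84 [0.47153773 0.11535209 0.054     ]
red [0.53408844 0.09239345 0.06      ]
yel [0.40252027 0.13393272 0.06      ]
ora [0.46287049 0.22639891 0.06      ]
bro [0.43177487 0.27807106 0.06      ]
white [0.58742179 0.19569475 0.06      ]
std [ 0.58698997 -0.11746011  0.06      ]
top ((413.34423828125, 222.4965362548828), (22.573993682861328, 23.339317321777344), 131.91757202148438) [ 0.53501721 -0.17625948  0.004     ]
top ((443.30645751953125, 249.09695434570312), (22.75530433654785, 23.485525131225586), 147.99322509765625) [ 0.47961364 -0.23405697  0.004     ]
scene ((410.0205078125, 311.9049987792969), (18.32024383544922, 27.584436416625977), 106.55953979492188) [ 0.53403801 -0.17524201  0.004     ]
scene ((424.9720153808594, 343.2925720214844), (19.882823944091797, 31.11733627319336), 104.88333892822266) [ 0.4789721  -0.23272718  0.004     ]
```

```bash
cat >> h.py <<'E'
from scipy.spatial.transform import Rotation as Ro
def plan(x,y,z,ang=None):
    o=r.get_obs();R=Ro.from_rotvec(o["orientation"]).as_matrix()
    roll=0
    if ang is not None:
        d=R.T@np.array([np.cos(ang),np.sin(ang),0]);roll=np.arctan(-d[0]/d[1])
    print("shift cm",np.round(R.T@(np.array([x,y,z])-o["tcp_pos"])*100,2),"roll",round(roll,3),"tcp",np.round(o["tcp_pos"],4),"toolz",np.round(R[:,2],3),"yangle",round(np.degrees(np.arctan2(R[1,1],R[0,1])),1),"J",np.round(o["joints"],2),"F",np.round(o["contact_force"],1),"w",round(o["grip_width"],4),"t",o["clock"])
E
python3 - <<'E'
from h import *
plan(.4945,.2925,.12,np.radians(-51.5))
plan(.471,.1125,.12,np.arctan2(.95,.3))
plan(.4793,-.2334,.12,np.arctan2(-.055,.058))
E
```

```text
shift cm [-37.09 -23.58   8.98] roll -1.007 tcp [0.2217 0.6372 0.2095] toolz [-0.    -0.001 -1.   ] yangle 70.8 J [-1.34  0.48  0.02  1.56 -0.01  1.11 -0.08] F [ 0.   0.2 -0.3] w 0.0853 t 0.2
shift cm [-40.79 -41.35   9.  ] roll -0.029 tcp [0.2217 0.6372 0.2095] toolz [-0.    -0.001 -1.   ] yangle 70.8 J [-1.34  0.48  0.02  1.56 -0.01  1.11 -0.08] F [ 0.   0.2 -0.3] w 0.0853 t 0.2
shift cm [-52.94 -73.75   9.03] roll -1.147 tcp [0.2217 0.6372 0.2095] toolz [-0.    -0.001 -1.   ] yangle 70.8 J [-1.34  0.48  0.02  1.56 -0.01  1.11 -0.08] F [ 0.   0.2 -0.3] w 0.0853 t 0.2
```

Emit:
{"name": "apply_moves", "arguments": {"moves": [[[-37.1,-23.6,9],-1.0],[[-37.1,-23.6,9],-1.0],[[-37.1,-23.6,9],-1.0],[[-37.1,-23.6,9],-1.0],[[-37.1,-23.6,9],-1.0],[[-37.1,-23.6,9],-1.0],[[-37.1,-23.6,9],-1.0],[[-37.1,-23.6,9],-1.0],[[-37.1,-23.6,9],-1.0],[[-37.1,-23.6,9],-1.0]], "claw": 1}}

```text
clock: 1.03
tcp_pos: [0.4747, 0.3174, 0.1267]
orientation: [-1.027, 2.969, 0.0]
contact_force: [1.5, 0.1, -0.3]
grip_width: 0.0855
```

```bash
python3 -c "
from h import *
plan(.4945,.2925,.12,np.radians(-51.5))"
```

```text
shift cm [-0.02 -3.18  0.67] roll -0.006 tcp [0.4747 0.3174 0.1267] toolz [ 0.  0. -1.] yangle 128.2 J [-0.63  0.4  -0.09  1.88  0.05  0.86  1.5 ] F [ 1.5  0.1 -0.3] w 0.0855 t 1.0333
```

Emit:
{"name": "apply_moves", "arguments": {"moves": [[[0,0,0],0],[[0,0,0],0],[[0,0,0],0],[[0,0,0],0]]}}

```text
clock: 1.37
tcp_pos: [0.4729, 0.3207, 0.1272]
orientation: [-1.029, 2.968, 0.002]
contact_force: [0.1, -0.2, -0.3]
grip_width: 0.0856
```

```bash
python3 - <<'E'
from h import *
plan(.4945,.2925,.12,np.radians(-51.5))
for n in("top","scene"):
    f=imaging.grab_frame(n)
    P=[(.4945,.2925)]; im=f["frame"].copy()
    u,v=map(int,proj(f,[.4945,.2925,.03]));c=im[max(v-75,0):v+75,max(u-100,0):u+100]
    cv2.imwrite(f"pics/{n}1.png",cv2.resize(c,None,fx=2,fy=2))
a,b=cv2.imread("pics/top1.png"),cv2.imread("pics/scene1.png")
h=min(a.shape[0],b.shape[0]);cv2.imwrite("pics/b1.png",np.hstack([a[:h],b[:h]]))
E
```

```text
shift cm [ 0.05 -3.55  0.72] roll -0.005 tcp [0.4729 0.3207 0.1272] toolz [-0.     0.001 -1.   ] yangle 128.2 J [-0.63  0.4  -0.09  1.88  0.05  0.86  1.49] F [ 0.1 -0.2 -0.3] w 0.0856 t 1.3667
```

View pics/b1.png

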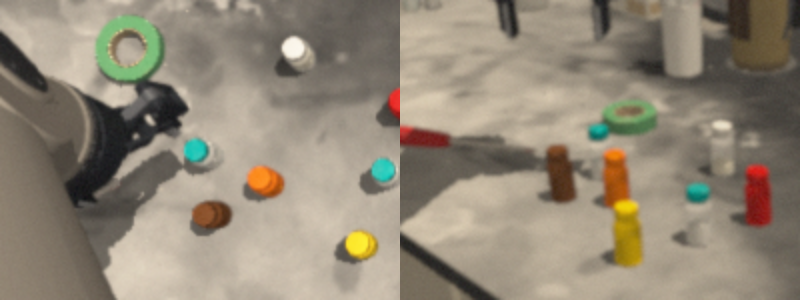

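Emit:
{"name": "apply_moves", "arguments": {"moves": [[[0,-3.5,0],0],[[0,-3.5,0],0],[[0,-3.5,3],0],[[0,-3.5,6],0],[[0,-3.5,8],0],[[0,-3.5,9.7],0],[[0,-3.5,9.7],0],[[0,-3.5,9.7],0],[[0,-3.5,9.7],0]]}}

```text
clock: 2.22
tcp_pos: [0.4958, 0.2926, 0.0311]
orientation: [-1.026, 2.968, 0.001]
contact_force: [0.5, 0.3, -0.5]
grip_width: 0.0856
```

Emit:
{"name": "apply_moves", "arguments": {"moves": [[[0,0,0],0],[[0,0,0],0],[[0,0,0],0],[[0,0,0],0],[[0,0,0],0],[[0,0,0],0],[[0,0,0],0],[[0,0,0],0],[[0,0,0],0],[[0,0,0],0]], "claw": 0, "grip_force": 25}}

```text
clock: 3.05
tcp_pos: [0.4956, 0.2918, 0.0302]
orientation: [-1.026, 2.969, 0.0]
contact_force: [-0.4, 0.4, 3.1]
grip_width: 0.0176
```

```bash
python3 -c "
from h import *
plan(.4793,-.2334,.15,np.arctan2(-.055,.058))
plan(.4793,-.2334,.15,np.arctan2(.058,.055))"
```

```text
shift cm [ 33.69 -40.32 -12.  ] roll -0.147 tcp [0.4956 0.2918 0.0302] toolz [ 0.  0. -1.] yangle 128.1 J [-0.58  0.55 -0.07  1.93  0.06  0.67  1.54] F [-0.4  0.4  3.1] w 0.0176 t 3.05
shift cm [ 33.69 -40.32 -12.  ] roll 1.424 tcp [0.4956 0.2918 0.0302] toolz [ 0.  0. -1.] yangle 128.1 J [-0.58  0.55 -0.07  1.93  0.06  0.67  1.54] F [-0.4  0.4  3.1] w 0.0176 t 3.05
```

Width of 17.6 mm is below the 27 mm vial diameter, so I need to look.

```bash
python3 - <<'E'
from h import *
print(r.get_obs()["grip_width"])
L=[]
for n in("top","scene"):
    f=imaging.grab_frame(n);im=f["frame"]
    u,v=map(int,proj(f,[.4945,.2925,.03]));L.append(cv2.resize(im[v-50:v+50,u-66:u+66],None,fx=3,fy=3,interpolation=cv2.INTER_CUBIC))
cv2.imwrite("pics/b2.png",np.hstack(L))
E
```

```text
0.01764753310696454
```

View pics/b2.png

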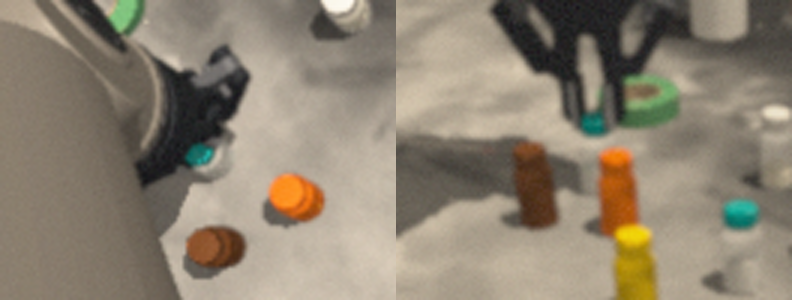

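The fingers look offset from the vial: in both views they sit behind it. I'll measure the cap again against the projected TCP.

```bash
python3 - <<'E'
from h import *
o=r.get_obs();p=o["tcp_pos"];L=[]
for n in("top","scene"):
    f=imaging.grab_frame(n);im=f["frame"].copy()
    q=proj(f,p);m=cv2.inRange(cv2.cvtColor(im,cv2.COLOR_BGR2HSV),(80,100,60),(100,255,255));k=np.zeros_like(m);k2=proj(f,[.4945,.2925,.055]);cv2.circle(k,tuple(map(int,k2)),18,255,-1);m&=k
    nn,l,s,c=cv2.connectedComponentsWithStats(m);i=1+np.argmax(s[1:,4]);print(n,"tcp px",q,"cap",c[i],s[i],"world@.055",atz(f,c[i],.055),"@.06",atz(f,c[i],.06))
    u,v=map(int,q);B=cv2.resize(im[v-30:v+30,u-40:u+40],None,fx=5,fy=5,interpolation=cv2.INTER_CUBIC)
    for z,col in((0,(255,0,0)),(.06,(0,0,255))):
        pts=np.array([proj(f,[p[0]+.0135*np.cos(t),p[1]+.0135*np.sin(t),z]) for t in np.linspace(0,6.3,40)]);cv2.polylines(B,[np.int32((pts-[u-40,v-30])*5)],True,col,1)
    L.append(B)
cv2.imwrite("pics/b3.png",np.hstack(L))
E
```

```text
top tcp px [178.29226155 246.33130209] cap [176.86 247.06] [173 244   9   7  50] world@.055 [0.49141086 0.28785675 0.055     ] @.06 [0.4908489  0.28648493 0.06      ]
scene tcp px [217.31553459 224.65215609] cap [215.36734694 214.81632653] [212 211   8   8  49] world@.055 [0.49346923 0.29240282 0.055     ] @.06 [0.48705185 0.28368595 0.06      ]
```

View pics/b3.png

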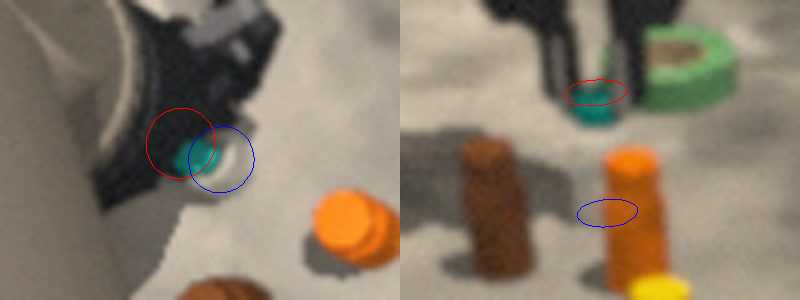

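The closed fingers seem to hold only the narrow cap (17.6 mm). I'll triangulate the cap height and check where the fingertips should project.

```bash
python3 - <<'E'
from h import *
o=r.get_obs();p=o["tcp_pos"];F={n:imaging.grab_frame(n) for n in("top","scene")}
def tri(a,b):
    o1,d1=ray(F["top"],a);o2,d2=ray(F["scene"],b);A=np.c_[d1,-d2];s=np.linalg.lstsq(A,o2-o1,rcond=None)[0];return (o1+d1*s[0]+o2+d2*s[1])/2,np.linalg.norm(o1+d1*s[0]-o2-d2*s[1])
print(tri((174.45,245.8),(215.23,214.47)),tri((268.1,255.6),(264.49,244.9)))
R=Ro.from_rotvec(o["orientation"]).as_matrix()
for s in(-1,1):
  for z in(.014,-.005): print(s,z,proj(F["scene"],p+R@[0,s*.015,z]))
q=np.array([.4729,.3207,.1272])
for s in(-1,1): print("hover",proj(F["scene"],q+R@[0,s*.046,.001]))
print("base .0345:",proj(F["scene"],[.4945,.2925,.03]))
E
```

```text
(array([0.49365535, 0.29255738, 0.05572596]), np.float64(0.0005565702923497445)) (array([0.47032949, 0.11301334, 0.05542213]), np.float64(0.0014151268205481833))
-1 0.014 [224.4948322  230.45455808]
-1 -0.005 [223.78647024 222.86869627]
1 0.014 [211.2787196  230.05294102]
1 -0.005 [210.44671882 222.47226242]
hover [217.53649325 184.36384482]
hover [174.8485817  183.24297589]
base .0345: [216.74721081 224.80528149]
```

The cap triangulates to z≈0.056, as it should. The fingertips show about 17 px higher than the reported TCP implies, so the gripper sits about 35–40 mm higher than the reading and closed on the cap. I'll open, go 3 cm lower while watching the force, and close again.

Emit:
{"name": "apply_moves", "arguments": {"moves": [[[0,0,0],0],[[0,0,0],0],[[0,0,0],0],[[0,0,0],0],[[0,0,0],0],[[0,0,0],0],[[0,0,0],0],[[0,0,0],0]], "claw": 1}}

```text
clock: 4.02
tcp_pos: [0.4953, 0.2916, 0.03]
orientation: [1.026, -2.969, 0.0]
contact_force: [0.2, -0.5, -0.1]
grip_width: 0.0853
```

Emit:
{"name": "apply_moves", "arguments": {"moves": [[[0,0,0.5],0],[[0,0,1],0],[[0,0,1.5],0],[[0,0,2],0],[[0,0,2.5],0],[[0,0,2.5],0],[[0,0,2.5],0]]}}

```text
clock: 4.6
tcp_pos: [0.495, 0.2914, 0.0044]
orientation: [1.025, -2.968, 0.0]
contact_force: [0.6, 0.0, -0.2]
grip_width: 0.0856
```

```bash
python3 - <<'E'
from h import *
plan(.4937,.2925,.0)
L=[]
for n in("top","scene"):
    f=imaging.grab_frame(n);im=f["frame"]
    u,v=map(int,proj(f,[.4945,.2925,.03]));L.append(cv2.resize(im[v-50:v+50,u-66:u+66],None,fx=3,fy=3,interpolation=cv2.INTER_CUBIC))
cv2.imwrite("pics/b4.png",np.hstack(L))
E
```

```text
shift cm [0.04 0.17 0.44] roll 0 tcp [0.495  0.2914 0.0044] toolz [-0.001 -0.001 -1.   ] yangle 128.1 J [-0.59  0.59 -0.07  1.94  0.07  0.62  1.54] F [ 0.6  0.  -0.2] w 0.0856 t 4.6
```

View pics/b4.png

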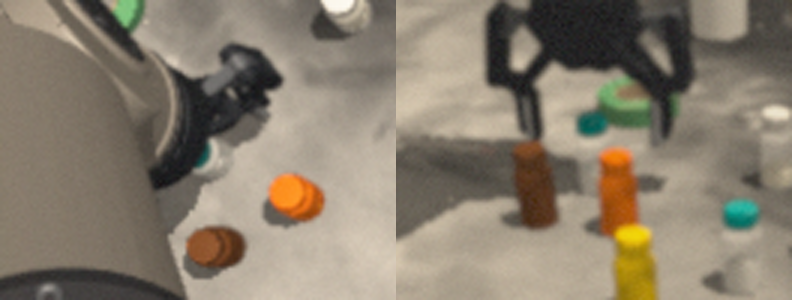

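Vial 1 is upright between the fingers, and the open tips are about 40 mm above the table. I'll go 1.2 cm further down and close.

Emit:
{"name": "apply_moves", "arguments": {"moves": [[[0,0.1,0.4],0],[[0,0.1,0.8],0],[[0,0.1,1.2],0],[[0,0.1,1.2],0]]}}

```text
clock: 5.03
tcp_pos: [0.4942, 0.292, -0.008]
orientation: [1.025, -2.968, 0.001]
contact_force: [-0.1, -0.4, -0.3]
grip_width: 0.0857
```

Emit:
{"name": "apply_moves", "arguments": {"moves": [[[0,0,0],0],[[0,0,0],0],[[0,0,0],0],[[0,0,0],0],[[0,0,0],0],[[0,0,0],0],[[0,0,0],0],[[0,0,0],0],[[0,0,0],0],[[0,0,0],0]], "claw": 0, "grip_force": 25}}

```text
clock: 5.87
tcp_pos: [0.495, 0.2925, -0.0068]
orientation: [-1.026, 2.969, 0.0]
contact_force: [-0.4, -0.4, 4.5]
grip_width: 0.0264
```

Emit:
{"name": "apply_moves", "arguments": {"moves": [[[0,0,-1],0],[[0,0,-3],0],[[0,0,-6],0],[[0,0,-9],0],[[0,0,-12],0],[[0,0,-12],0],[[0,0,-12],0]]}}

```text
clock: 6.45
tcp_pos: [0.4959, 0.2931, 0.1152]
orientation: [-1.024, 2.966, 0.002]
contact_force: [-0.3, 0.1, -1.2]
grip_width: 0.0263
```

```bash
python3 -c "
from h import *
plan(.4793,-.2334,.11,np.arctan2(-.055,.058))"
```

```text
shift cm [ 33.8  -40.41   0.39] roll -0.147 tcp [0.4959 0.2931 0.1152] toolz [ 0.003  0.002 -1.   ] yangle 128.1 J [-0.58  0.42 -0.08  1.88  0.04  0.83  1.55] F [-0.3  0.1 -1.2] w 0.0263 t 6.45
```

Emit:
{"name": "apply_moves", "arguments": {"moves": [[[3,-4,0],0.12],[[6,-7.5,0],0.24],[[9,-11,0],0.36],[[12,-14.5,0],0.48],[[15,-18,0],0.6],[[18,-21.5,0],0.72],[[21,-25,0],0.84],[[24,-28.5,0],0.96],[[26,-31,0],1.08],[[26,-31,0],1.2]]}}

```text
clock: 7.28
tcp_pos: [0.4795, -0.1159, 0.1121]
orientation: [-0.843, -3.024, 0.003]
contact_force: [0.1, -0.1, -0.8]
grip_width: 0.0262
```

Emit:
{"name": "apply_moves", "arguments": {"moves": [[[0,0,0],0.12],[[0,0,0],0.24],[[0,0,0],0.36],[[0,0,0],0.48],[[0,0,0],0.6],[[0,0,0],0.72],[[0,0,0],0.84],[[0,0,0],0.96],[[0,0,0],1.08],[[0,0,0],1.2]]}}

```text
clock: 8.12
tcp_pos: [0.4803, -0.1119, 0.1119]
orientation: [-2.401, -2.024, 0.003]
contact_force: [-0.1, 0.5, -0.4]
grip_width: 0.0261
```

Emit:
{"name": "apply_moves", "arguments": {"moves": [[[0,0,0],0.12],[[0,0,0],0.24],[[0,0,0],0.36],[[0,0,0],0.48],[[0,0,0],0.59],[[0,0,0],0.59],[[0,0,0],0.59],[[0,0,0],0.59]]}}

```text
clock: 8.78
tcp_pos: [0.481, -0.1119, 0.1125]
orientation: [-2.881, -1.252, 0.002]
contact_force: [0.0, -0.0, -0.1]
grip_width: 0.0259
```

```bash
python3 -c "
from h import *
plan(.4793,-.2334,.06,np.arctan2(-.055,.058))"
```

```text
shift cm [-9.    8.17  5.25] roll 0.008 tcp [ 0.481  -0.1119  0.1125] toolz [-0.001 -0.    -1.   ] yangle -43.0 J [-0.49  0.38  0.73  2.11 -0.36  0.78 -0.28] F [ 0.  -0.  -0.1] w 0.0259 t 8.7833
```

Emit:
{"name": "apply_moves", "arguments": {"moves": [[[-3,2.7,0],0],[[-6,5.4,0],0],[[-9,8.2,0],0],[[-9,8.2,0],0],[[-9,8.2,3],0],[[-9,8.2,5.5],0],[[-9,8.2,8],0],[[-9,8.2,9],0],[[-9,8.2,9],0],[[-9,8.2,9],0]]}}

```text
clock: 9.62
tcp_pos: [0.4795, -0.2339, 0.0232]
orientation: [-2.883, -1.248, 0.001]
contact_force: [1.0, -1.0, -0.6]
grip_width: 0.0262
```

```bash
python3 - <<'E'
from h import *
plan(.4793,-.2334,-.002,np.arctan2(-.055,.058))
L=[]
for n in("top","scene"):
    f=imaging.grab_frame(n);im=f["frame"]
    u,v=map(int,proj(f,[.4793,-.2334,.03]));L.append(cv2.resize(im[v-50:v+50,u-66:u+66],None,fx=3,fy=3,interpolation=cv2.INTER_CUBIC))
cv2.imwrite("pics/b5.png",np.hstack(L))
E
```

```text
shift cm [ 0.02 -0.05  2.52] roll 0.005 tcp [ 0.4795 -0.2339  0.0232] toolz [-0.001  0.    -1.   ] yangle -43.2 J [-0.12  0.58  0.59  2.06 -0.54  0.65  0.08] F [ 1.  -1.  -0.6] w 0.0262 t 9.6167
```

View pics/b5.png

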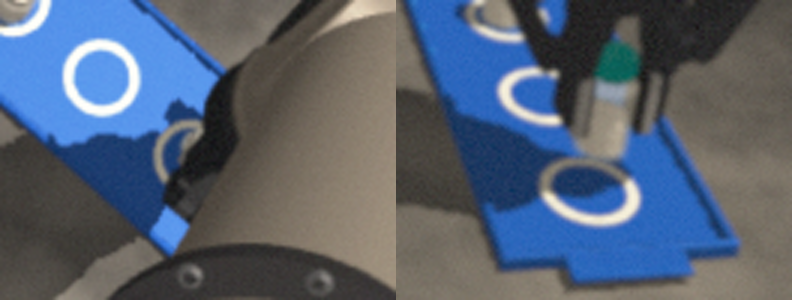

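```bash
python3 - <<'E'
from h import *
f=imaging.grab_frame("scene");b=np.array([int(t) for t in proj(f,[.4793,-.2334,.03])])-[66,50]
for z in(.004,.029,.054,.089): print(z,(proj(f,[.4793,-.2334,z])-b)*3+[396,0])
h=cv2.cvtColor(f["frame"],cv2.COLOR_BGR2HSV);m=cv2.inRange(h,(75,90,30),(98,255,255));n,l,s,c=cv2.connectedComponentsWithStats(m)
for i in range(1,n):
    if s[i,4]>15 and abs(c[i]-[425,320]).max()<60: print(c[i],s[i],(c[i]-b)*3+[396,0],atz(f,c[i],.084))
E
```

```text
0.004 [589.38511955 190.13737704]
0.029 [596.19690717 152.84984077]
0.054 [603.25588626 114.18983093]
0.089 [613.57963631  57.61408955]
[434.62352941 300.28823529] [427 293  16  14 170] [616.87058824  60.86470588] [ 0.4846921  -0.23324861  0.084     ]
```

Emit:
{"name": "apply_moves", "arguments": {"moves": [[[0,0,1],0],[[0,0,1.8],0],[[0,0,2.2],0],[[0,0,2.4],0],[[0,0,2.5],0],[[0,0,2.6],0],[[0,0,2.6],0],[[0,0,2.6],0]]}}

```text
clock: 10.43
tcp_pos: [0.4794, -0.2337, -0.0028]
orientation: [-2.883, -1.247, 0.0]
contact_force: [-3.6, 1.2, 4.2]
grip_width: 0.0265
```

Emit:
{"name": "apply_moves", "arguments": {"moves": [[[0,0,0],0],[[0,0,0],0],[[0,0,0],0],[[0,0,0],0],[[0,0,0],0],[[0,0,0],0]], "claw": 0.65}}

```text
clock: 10.93
tcp_pos: [0.4798, -0.2337, -0.003]
orientation: [2.883, 1.248, 0.0]
contact_force: [0.3, -0.0, 0.0]
grip_width: 0.0557
```

Emit:
{"name": "apply_moves", "arguments": {"moves": [[[0,0,-2],0],[[0,0,-4],0],[[0,0,-7],0],[[0,0,-10],0],[[0,0,-13],0],[[0,0,-14],0],[[0,0,-14],0]]}}

```text
clock: 11.52
tcp_pos: [0.4814, -0.2345, 0.1394]
orientation: [2.881, 1.247, 0.007]
contact_force: [0.6, -0.2, -0.7]
grip_width: 0.0554
```

```bash
python3 - <<'E'
from h import *
plan(.4705,.113,.11,np.arctan2(.95,.3))
L=[]
for n in("top","scene"):
    f=imaging.grab_frame(n);im=f["frame"]
    h=cv2.cvtColor(im,cv2.COLOR_BGR2HSV);m=cv2.inRange(h,(80,100,50),(100,255,255));k,l,s,c=cv2.connectedComponentsWithStats(m)
    e=proj(f,[.4793,-.2334,.06])
    for i in range(1,k):
        if s[i,4]>20 and abs(c[i]-e).max()<25: print(n,c[i],s[i,4],atz(f,c[i],.0597))
    u,v=map(int,proj(f,[.5,-.2,.03]));L.append(cv2.resize(im[v-50:v+50,u-66:u+66],None,fx=3,fy=3))
cv2.imwrite("pics/b6.png",np.hstack(L))
E
```

```text
shift cm [ 24.57 -24.6    2.9 ] roll 1.123 tcp [ 0.4814 -0.2345  0.1394] toolz [ 0.005 -0.001 -1.   ] yangle -43.2 J [-0.25  0.41  0.75  2.   -0.37  0.86 -0.06] F [ 0.6 -0.2 -0.7] w 0.0554 t 11.5167
top [450.29787234 244.05319149] 94 [ 0.48357407 -0.23372861  0.0597    ]
scene [431.70555556 314.71111111] 180 [ 0.48114012 -0.23421971  0.0597    ]
```

View pics/b6.png

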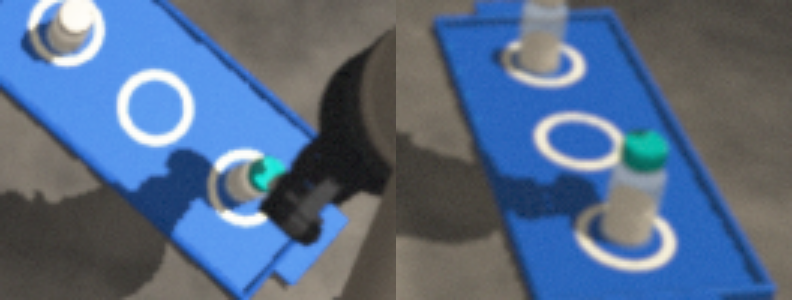

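Vial 1 stands in its ring, about 3 mm off centre, and the standard hasn't moved. On to vial 2.

Emit:
{"name": "apply_moves", "arguments": {"moves": [[[2.5,-2.5,0],0.12],[[5,-5,0.3],0.24],[[7.5,-7.5,0.7],0.36],[[10,-10,1],0.48],[[12.5,-12.5,1.5],0.6],[[15,-15,2],0.72],[[17.5,-17.5,2.5],0.84],[[20,-20,2.9],0.96],[[22.5,-22.5,2.9],1.08],[[24.6,-24.6,2.9],1.12]], "claw": 1}}

```text
clock: 12.45
tcp_pos: [0.467, 0.1161, 0.106]
orientation: [3.102, -0.481, -0.004]
contact_force: [1.2, -0.1, -0.4]
grip_width: 0.0856
```

Emit:
{"name": "apply_moves", "arguments": {"moves": [[[0,0,0],0],[[0,0,0],0],[[0,0,0],0]]}}

```text
clock: 12.7
tcp_pos: [0.4678, 0.1131, 0.1069]
orientation: [3.103, -0.473, -0.002]
contact_force: [-0.6, 0.0, 0.0]
grip_width: 0.0851
```

```bash
python3 -c "
from h import *
plan(.4710,.113,-.007,np.arctan2(.95,.3))"
```

```text
shift cm [ 0.32 -0.11 11.39] roll 0.003 tcp [0.4678 0.1131 0.1069] toolz [-0.002 -0.002 -1.   ] yangle -107.3 J [-1.18  0.5   1.05  2.15 -0.6   0.83 -1.63] F [-0.6  0.   0. ] w 0.0851 t 12.7
```

Emit:
{"name": "apply_moves", "arguments": {"moves": [[[0.3,-0.1,2],0],[[0.3,-0.1,5],0],[[0.3,-0.1,7.5],0],[[0.3,-0.1,9],0],[[0.3,-0.1,10],0],[[0.3,-0.1,11],0],[[0.3,-0.1,11.4],0],[[0.3,-0.1,11.4],0],[[0.3,-0.1,11.4],0]]}}

```text
clock: 13.45
tcp_pos: [0.4724, 0.1137, -0.0056]
orientation: [-3.105, 0.475, -0.001]
contact_force: [0.8, -0.6, 0.2]
grip_width: 0.0855
```

Emit:
{"name": "apply_moves", "arguments": {"moves": [[[0,0,0],0],[[0,0,0],0],[[0,0,0],0],[[0,0,0],0],[[0,0,0],0],[[0,0,0],0],[[0,0,0],0],[[0,0,0],0],[[0,0,0],0],[[0,0,0],0]], "claw": 0, "grip_force": 25}}

```text
clock: 14.28
tcp_pos: [0.472, 0.1141, -0.0057]
orientation: [-3.105, 0.475, -0.0]
contact_force: [-1.5, 0.1, 5.6]
grip_width: 0.0266
```

Emit:
{"name": "apply_moves", "arguments": {"moves": [[[0,0,-1],0],[[0,0,-3],0],[[0,0,-6],0],[[0,0,-9],0],[[0,0,-12],0],[[0,0,-13],0],[[0,0,-13],0],[[0,0,-13],0]]}}

```text
clock: 14.95
tcp_pos: [0.4717, 0.1146, 0.1239]
orientation: [-3.105, 0.473, -0.0]
contact_force: [0.2, -0.1, -0.4]
grip_width: 0.0262
```

```bash
python3 -c "
from h import *
plan(.5345,-.1758,.125,np.arctan2(-.055,.058))"
```

```text
shift cm [14.64 25.85 -0.13] roll -1.114 tcp [0.4717 0.1146 0.1239] toolz [ 0.     0.001 -1.   ] yangle -107.3 J [-1.2   0.48  1.08  2.13 -0.57  0.86 -1.65] F [ 0.2 -0.1 -0.4] w 0.0262 t 14.95
```

Emit:
{"name": "apply_moves", "arguments": {"moves": [[[1.5,2.6,0],-0.12],[[3,5.2,0],-0.24],[[4.5,8,0],-0.36],[[6,10.6,0],-0.48],[[7.5,13.2,0],-0.6],[[9,16,0],-0.72],[[10.5,18.5,0],-0.84],[[12,21.2,0],-0.96],[[13.5,24,0],-1.08],[[14.6,25.8,0],-1.11]]}}

```text
clock: 15.78
tcp_pos: [0.5328, -0.1789, 0.1223]
orientation: [-2.887, -1.238, 0.003]
contact_force: [0.5, -0.4, 0.3]
grip_width: 0.0259
```

Emit:
{"name": "apply_moves", "arguments": {"moves": [[[0,0,0],0],[[0,0,0],0],[[0,0,0],0],[[0,0,0],0]]}}

```text
clock: 16.12
tcp_pos: [0.5336, -0.174, 0.1229]
orientation: [-2.887, -1.234, 0.002]
contact_force: [-0.3, 0.5, -0.5]
grip_width: 0.0259
```

```bash
python3 -c "
from h import *
plan(.5345,-.1758,.023,np.arctan2(-.055,.058))"
```

```text
shift cm [-0.06  0.21  9.99] roll -0.004 tcp [ 0.5336 -0.174   0.1229] toolz [-0.002  0.001 -1.   ] yangle -43.7 J [-0.33  0.47  0.7   1.95 -0.4   0.86 -0.18] F [-0.3  0.5 -0.5] w 0.0259 t 16.1167
```

Emit:
{"name": "apply_moves", "arguments": {"moves": [[[0,0.2,3],0],[[0,0.2,6],0],[[0,0.2,9],0],[[0,0.2,10.5],0],[[0,0.2,11.5],0],[[0,0.2,12],0],[[0,0.2,12.3],0],[[0,0.2,12.5],0],[[0,0.2,12.5],0],[[0,0.2,12.5],0]]}}

```text
clock: 16.95
tcp_pos: [0.5364, -0.1772, -0.0002]
orientation: [2.889, 1.233, 0.002]
contact_force: [-1.0, -0.0, -0.2]
grip_width: 0.0261
```

Emit:
{"name": "apply_moves", "arguments": {"moves": [[[0,0,0.1],0],[[0,0,0.15],0],[[0,0,0.2],0],[[0,0,0.2],0],[[0,0,0.2],0]]}}

```text
clock: 17.37
tcp_pos: [0.5363, -0.1773, -0.0017]
orientation: [2.89, 1.233, 0.003]
contact_force: [-2.2, 1.8, 10.6]
grip_width: 0.0262
```

Emit:
{"name": "apply_moves", "arguments": {"moves": [[[0,0,0],0],[[0,0,0],0],[[0,0,0],0],[[0,0,0],0],[[0,0,0],0],[[0,0,0],0]], "claw": 0.65}}

```text
clock: 17.87
tcp_pos: [0.5356, -0.1771, -0.0031]
orientation: [-2.889, -1.233, 0.0]
contact_force: [0.5, -0.1, 0.1]
grip_width: 0.0555
```

Emit:
{"name": "apply_moves", "arguments": {"moves": [[[0,0,-2],0],[[0,0,-4],0],[[0,0,-7],0],[[0,0,-10],0],[[0,0,-13],0],[[0,0,-16],0],[[0,0,-18],0],[[0,0,-18],0]]}}

```text
clock: 18.53
tcp_pos: [0.5381, -0.1784, 0.1812]
orientation: [2.886, 1.231, 0.01]
contact_force: [0.8, -1.3, 0.3]
grip_width: 0.0554
```

Emit:
{"name": "apply_moves", "arguments": {"moves": [[[4,-4,0],0],[[7,-7,0],0],[[10,-10,0],0],[[12,-12,0],0],[[12,-12,0],0],[[12,-12,0],0],[[12,-12,0],0],[[12,-12,0],0]]}}

```text
clock: 19.2
tcp_pos: [0.5318, -0.0094, 0.1768]
orientation: [2.89, 1.229, -0.001]
contact_force: [-0.2, 0.5, -0.1]
grip_width: 0.0555
```

```bash
python3 - <<'E'
from h import *
plan(.4705,.113,.11)
y=np.array([.0554,.0578,0]);y/=np.linalg.norm(y);x=np.array([y[1],-y[0],0]);o=np.array([.5345,-.1758,.004])
L=[]
for n in("top","scene"):
    f=imaging.grab_frame(n);im=f["frame"]
    h=cv2.cvtColor(im,cv2.COLOR_BGR2HSV);m=cv2.inRange(h,(80,100,50),(100,255,255));k,l,s,c=cv2.connectedComponentsWithStats(m)
    for e in([.4793,-.2334,.06],[.5345,-.1758,.06]):
      for i in range(1,k):
        if s[i,4]>20 and abs(c[i]-proj(f,e)).max()<14:
            w=atz(f,c[i],.0597);print(n,s[i,4],w,"tray",(w-o)@x,(w-o)@y)
    u,v=map(int,proj(f,[.52,-.18,.03]));L.append(cv2.resize(im[v-60:v+60,u-66:u+66],None,fx=3,fy=3))
cv2.imwrite("pics/b7.png",np.hstack(L))
E
```

```text
shift cm [  4.57 -12.91   6.67] roll 0 tcp [ 0.5318 -0.0094  0.1768] toolz [-0.    -0.001 -1.   ] yangle -43.9 J [-0.7   0.34  0.75  1.97 -0.29  0.94 -0.58] F [-0.2  0.5 -0.1] w 0.0555 t 19.2
top 117 [ 0.48251007 -0.23458929  0.0597    ] tray 0.003146405427585548 -0.07841704586748263
top 111 [ 0.5358559  -0.17905618  0.0597    ] tray 0.003232018925680082 -0.0014125228117148913
scene 186 [ 0.48138094 -0.23417402  0.0597    ] tray 0.002043895824544255 -0.07889856037872751
scene 146 [ 0.53421018 -0.17820658  0.0597    ] tray 0.0014560264510959555 -0.0019379378577265437
```

View pics/b7.png

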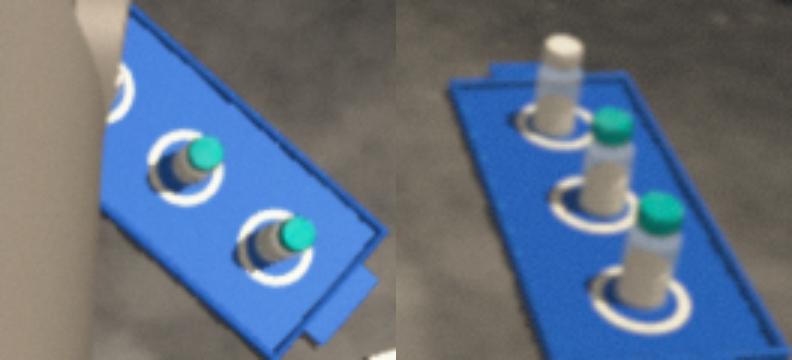

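All three vials stand upright in their rings, and the gripper is clear. Handing in.

```bash
python3 -c "
from h import *
print(r.hand_in())"
```

```text
the job is handed in; nothing more can be done
None
```

Both teal-capped vials now stand upright in the two empty rings, and I handed the job in at about 19 s of the 58 s allowed. The hand-in gives no verdict.

- **Final positions:** in both cameras the vials are within about 3.5 mm of their ring centres along each tray axis (limit 16 mm). The white-capped vial stands upright in its ring; I checked it by eye only and did not measure its position.
- **Forces:** the gripper is open and clear, about 17 cm away from the vials. The highest contact force I read was 10.6 N, while setting down the second vial.
- **What disagreed:** the gripper sat roughly 35–40 mm higher than its reported height. My first grasp of vial 1 therefore closed on the narrow cap (17.6 mm opening). I released it, lowered the gripper about 37 mm and gripped the body, which gave an opening of about 26 mm. I used the corrected height for everything after that. I did not find the cause of the offset.

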